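Lock the glass sign panel in the gilding jig

TASK

Clamp the glass sign panel in the wooden jig: with a fingertip, push the upright steel pin along the long leg of its L-shaped slot, away from the robot, until it reaches the corner and the disc under it has slid the glass home against the far fence, then push the pin sideways around the corner to the very end of the short leg. Only push: do not lift the pin or the glass and do not ram them, and leave the jar, brush, cup and other things around it where they are. Finish with the hand clear of everything.

Things in the scene. Friction and masses are not known exactly. Their poses are not given: they have to be found in the camera images.
- jig: Fixed panel jig on a dark wooden board spanning x -165 to +140 mm, y -115 to +115 mm, 12 mm thick. Origin at table height, under the board; x runs along the slot's long leg, away from the robot to the fence; y along the short leg; z up. Its yaw varies. Two wooden rails on the board, inner faces at y -88 and +88 mm, tops 24 mm above the table, guide the glass and carry the slotted plate
- plate (a point): Centre of the top face of the fixed 6 mm aluminium plate that has the L-shaped slot, 22 mm wide, cut through it: 30 mm above the table, at jig x = -78, y = 0 mm. The plate is 144 mm (x) by 204 mm (y) and stands 12 mm clear of the board
- fence (a point): Middle of the near face of the fixed wooden fence across the jig's far end, at its top edge: jig x = +115.5, y = 0 mm, 30 mm above the table
- follower: Captive loose follower: steel pin, diameter 18 mm, on a disc 70 mm across and 10 mm thick that lies on the board under the plate. Origin: centre of the disc's underside, 12 mm above the table; z up. The pin stands 42 mm above the plate, has 2 mm play each side in the slot; pushed near the plate it slides with under 8 N and stays where left. The disc's rim pushes the glass; its yaw means nothing
- pin_top (a point): On the follower: Centre of the pin's top face, 72 mm above the table
- slot_start (a point): Point fixed in the jig, at the plate's top face: where the pin's axis is when it touches the near end of the long leg, at jig x = -122, y = 0 mm. The pin starts somewhere along the long leg, 0 to 45 mm from here
- slot_corner (a point): Point fixed in the jig, at the plate's top face: where the centre lines of the two legs cross, jig x = -30, y = 0 mm. With the pin here the glass is home; it or the slot wall stops the pin 0.5 to 2 mm further on
- slot_end (a point): Point fixed in the jig, at the plate's top face: where the pin's axis is when it touches the end of the short leg, jig x = -30, y = +50 mm (to the left of the corner seen from the robot)
- panel: Loose glass sign panel, 110 mm (x) by 170 mm (y), 6 mm thick, about 0.3 kg, with a brass border and a black disc; lies flat on the board between the side rails with 3 mm of play each side. Origin at the centre of its underside, 12 mm above the table. Starts 15 to 35 mm short of the fence; home against the fence its origin is at jig x = +60.5 mm
- size_jar: Bystander, to be left alone: small closed jar, 34 mm across, 42 mm high, standing on the right-hand near part of the slotted plate. Origin: centre of its underside
- brush: Bystander, to be left alone: paint brush lying on the table to the left of the jig. Origin: centre of its underside, lying along its x
- tape_roll: Bystander, to be left alone: roll of tape lying flat, 64 mm across, 24 mm high, left of the jig's near end. Origin: centre of its underside
- paint_cup: Bystander, to be left alone: open white cup, 64 mm across, 60 mm high, right of the jig's near end. Origin: centre of its underside
- cork_block: Bystander, to be left alone: cork sanding block 90 x 50 x 30 mm, right of the jig. Origin: centre of its underside
- tin: Bystander, to be left alone: closed tin, 60 mm across, 70 mm high, right of the jig's far end. Origin: centre of its underside
- palette_knife: Bystander, to be left alone: palette knife 200 mm long, lying on the table left of the brush. Origin: centre of its underside, lying along its x
Not all that is in view belongs to the job. Several things have the shape of the panel; the one meant has the colours described above. What is shaped like the follower but pink is not meant.

How it is judged:
By the outcome, as a careful person would: the job done as asked, in the order asked, and still so for the second after the job is handed in, with the robot touching nothing.
It also fails if it takes over 42 s, if anything falls off the work surface, if the arm or the gripper's body presses on something with over 40 N, if the wrist force passes 120 N, or if a joint passes its speed limit or range.

ROBOT

A 6-joint arm with a two-finger parallel gripper is mounted at the origin on the work surface. World frame = base frame: x ahead of the robot, y to its left, z up, the work surface at z = 0. Lengths are in m, angles in rad, forces in N, time in s.
With the tool pointing down it reaches from about 0.3 to 1 m from the base axis. Payload 5.1 kg.
Tool frame: the origin (TCP) lies on the mounting face of the last link; the fingertips stand 190 mm ahead of it and the grasp point (between the pads) lies 171 mm ahead of it; z points along the fingers, y is the line along which they close (so a half turn about z gives the same grasp; the last joint's range is limited). The gripper opens to 95 mm and grips with 3 to 60 N. Pads are 20 mm wide; open, the fingers measure 119 mm over their backs; the gripper's body (75 mm by 180 mm) begins 59 mm behind the grasp point.
Start: joints at [1.03, 0.124, 1.65, -0, 1.367, -0.083], TCP at [0.287, 0.583, 0.405] pointing down, gripper open.
Joint ranges: [-2.61, 2.61], [-1.02, 2.33], [0.03, 2.71], [-1.35, 4.49], [0.32, 2.68], [-2.91, 2.91]. Speed limits (rad/s): [2.57, 2.57, 3.14, 3.14, 3.14, 3.14].

INTERFACE

Orientations are given as a rotation vector (axis times angle).
In Python, from bench import bot gives the robot as it stands.
- The arm moves only by the tool jog_arm, never from a script. Its argument "increments" is a list of rows, each a list of 3 entries, a list of its own where there are three numbers: the shift along the tool's x, y, z in m, then the turn about the tool's z in rad, then the finger opening in m, from 0 to 0.0951. In form: [[[dx, dy, dz], turn, jaw], ...]. A call has 1 to 12 rows; each row is the pose to reach, as a shift and turn from the pose commanded when the call began, along the tool's axes at that moment; what a row does not reach only later rows make up. A row lasts 1/12 s, in which the tool goes at most 41.7 mm and 7.16 degrees, less where a joint would pass 70% of its speed; a pose out of reach is approached as far as the arm can. A call with a gripper value outside its range is refused whole. The fingers move at their own pace and stop on an object; "force" is the grip in N (left out, the last holds). Time passes only in rows, so rows that repeat a pose let the fingers close. It gives the time, the measured TCP pose, the force, the opening and the grip force at its end, in the units of the state.
- bot.get_obs(): the state, without advancing time (a new reading comes with each control period).
- bot.capture(name): name is "side" or "top" or "wrist"; returns the picture (480x640x3 uint8, red, green, blue); there is no depth.
- bot.camera_model(name): a dict with "K" (3x3 intrinsics, pixels), "dist" ([k1, k2, p1, p2, k3] as OpenCV has them; the pictures are not rectified), "rvec" (rotation vector, rad) and "tvec" (3), from world to camera coordinates, as OpenCV has them; the wrist camera has in their place "mount" (4x4, takes a point from camera to tool coordinates, whose origin is the TCP and whose axes are the flange's). Camera axes: x right, y down, z forward; pixel columns grow to the right and rows downward; lengths in m; the calibration is good to about 2 mm. A picture is of the moment at which its call begins: read the wrist's pose just before it. camera_model takes no time and is no camera call.
- bot.finish_job(): hands the job in; it is judged then, once.
The state is a dict: "t": time; "q": joint angles; "joint_vel": joint speeds; "joint_torque": joint torques, N m; "tcp_pos": TCP position; "ee_rot": TCP orientation; "ft_force": force on the tool from outside, world axes, zero at the start; "wrist_torque": the same for the moment, N m; "finger_gap": opening from 0.0 (shut) to 1.0 (fully open); "gripper_force": force on a finger pad.
Only numpy, scipy, OpenCV 4.12 (cv2) and the standard library are available. Lean on these libraries where they do the work, as an engineer would, in place of code of your own. Each camera call takes 0.05 s, during which the arm holds its last target. There are 200 camera calls.

## Working session

There is one attempt and no reset: what is moved stays moved. The work goes in short steps, Python scripts to look and compute and a tool call to move; the robot and the scene stay as the last step left them, time stands still between calls to the robot, and variables do not carry over. Pictures are saved under pics/ and viewed, at most 10 in all, crops included, and the job is handed in when it is done.

Besides the shell and the picture viewer there is one more tool, called after "Call:" as name(argument=value, ...), one argument or row to a line, values as JSON. jog_arm: Moves the arm, as the interface text tells. Its arguments: {"type":"object","properties":{"increments":{"type":"array","items":{"type":"array"}},"force":{"type":"number"}},"required":["increments"]}

```bash
mkdir -p pics
python3 - <<'E'
from bench import bot
import cv2
o=bot.get_obs();print({k:o[k] for k in('t','tcp_pos','ee_rot','q','ft_force','finger_gap')})
for n in('top','side'):
    cv2.imwrite(f'pics/{n}0.png',bot.capture(n)[:,:,::-1]);print(bot.camera_model(n))
print(bot.camera_model('wrist'))
E
```

```text
{'t': 0.0, 'tcp_pos': array([0.28720462, 0.58283565, 0.40349091]), 'ee_rot': array([-0.71267238, -3.05906524,  0.0030666 ]), 'q': array([ 1.03036550e+00,  1.24509088e-01,  1.65166241e+00, -2.12883881e-05,
        1.36746582e+00, -8.26506266e-02]), 'ft_force': array([ 0.24221604, -0.15082165, -0.80625697]), 'finger_gap': 0.9993689726853612}
{'K': array([[497.99895826,   0.        , 324.90476109],
       [  0.        , 497.99895826, 239.19410158],
       [  0.        ,   0.        ,   1.        ]]), 'dist': array([0.03409707, 0.        , 0.        , 0.        , 0.        ]), 'rvec': array([ 2.11367913, -2.11499883,  0.20656254]), 'tvec': array([0.0339276 , 0.58111195, 0.90022207])}
{'K': array([[453.6578741 ,   0.        , 315.50971258],
       [  0.        , 453.6578741 , 241.80945034],
       [  0.        ,   0.        ,   1.        ]]), 'dist': array([-0.0952282,  0.       ,  0.       ,  0.       ,  0.       ]), 'rvec': array([ 2.0501538 , -0.10892917,  0.03034433]), 'tvec': array([-0.58408478,  0.12528406,  0.99921315])}
{'K': array([[406.78287969,   0.        , 323.66278343],
       [  0.        , 406.78287969, 240.57427685],
       [  0.        ,   0.        ,   1.        ]]), 'dist': array([-0.08610825,  0.        ,  0.        ,  0.        ,  0.        ]), 'mount': array([[-7.48735488e-04, -9.61992815e-01, -2.73073734e-01,
         7.57956019e-02],
       [ 9.99998950e-01, -3.81403925e-04, -1.39825556e-03,
        -2.80253392e-04],
       [ 1.24096041e-03, -2.73074494e-01,  9.61992090e-01,
         1.98941472e-02],
       [ 0.00000000e+00,  0.00000000e+00,  0.00000000e+00,
         1.00000000e+00]])}
```

View pics/top0.png

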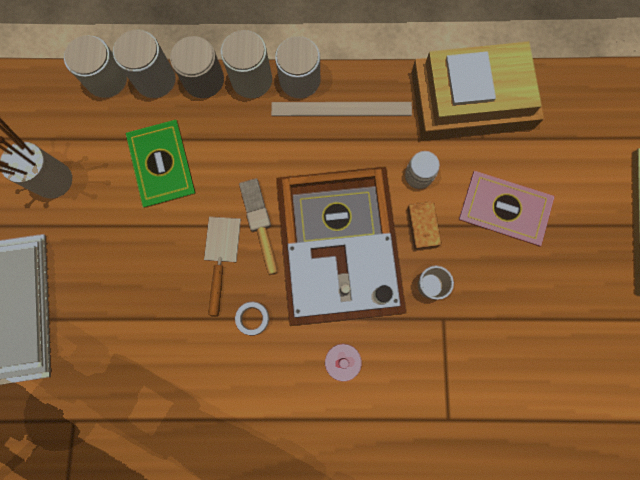

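View pics/side0.png

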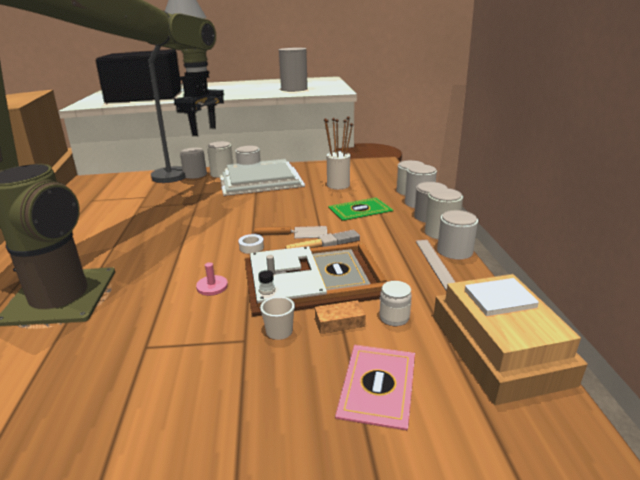

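The top view shows the jig around (340,245), the pin near (345,289), the slot corner near (342,253), the short-leg end near (315,254), and the jar at (384,294). The side view agrees. I'll enlarge the plate to measure it.

```bash
cat > h.py <<'E'
import numpy as np,cv2
from bench import bot
def cam(n,obs=None):
    m=bot.camera_model(n);K,d=m['K'],m['dist']
    if 'mount' in m:
        T=np.eye(4);T[:3,:3]=cv2.Rodrigues(np.array(obs['ee_rot']))[0];T[:3,3]=obs['tcp_pos']
        W=np.linalg.inv(T@m['mount']);return K,d,cv2.Rodrigues(W[:3,:3])[0],W[:3,3]
    return K,d,np.array(m['rvec']),np.array(m['tvec'])
def proj(c,P): return cv2.projectPoints(np.array(P,float).reshape(-1,3),c[2],c[3],c[0],c[1])[0][:,0]
def ray(c,uv,z):
    p=cv2.undistortPoints(np.array(uv,float).reshape(-1,1,2),c[0],c[1])[:,0]
    R=cv2.Rodrigues(c[2])[0];o=-R.T@np.ravel(c[3]);D=np.c_[p,np.ones(len(p))]@R
    return o+D*((z-o[2])/D[:,2])[:,None]
def jig(x0,y0,yaw,P):
    P=np.array(P,float);c,s=np.cos(yaw),np.sin(yaw)
    return np.c_[x0+c*P[:,0]-s*P[:,1],y0+s*P[:,0]+c*P[:,1],P[:,2]]
E
python3 - <<'E'
import cv2
i=cv2.imread('pics/top0.png')[225:330,275:415];cv2.imwrite('pics/c.png',cv2.resize(i,None,fx=5.5,fy=5.5,interpolation=cv2.INTER_CUBIC))
E
```

```text
(no output)
```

View pics/c.png

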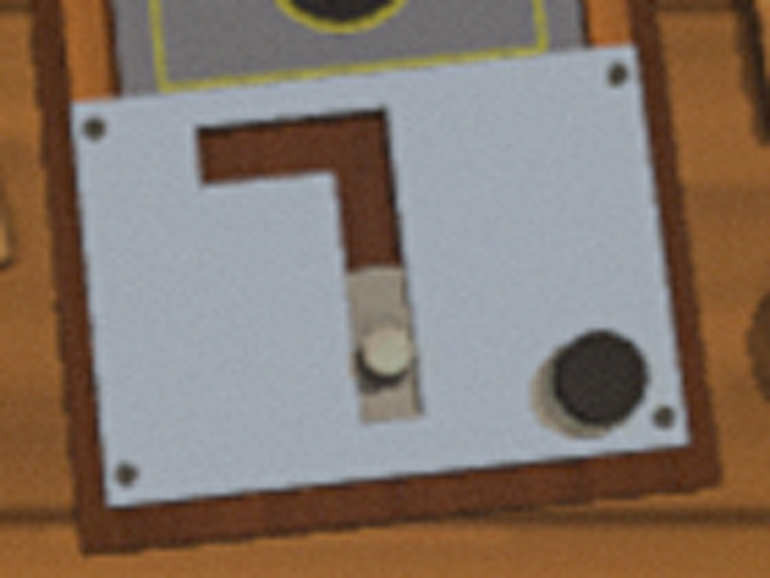

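The crop shows the plate's corners at about (72,102), (634,45), (690,442) and (107,507), and the pin top at (386,351).

Run:
```python
from h import *
from scipy.optimize import least_squares
f=lambda a:(np.array(a,float)+.5)/5.5-.5+[275,225]
c=cam('top')
w=ray(c,f([[72,102],[634,45],[690,442],[107,507]]),.03)
print(w.round(4),[np.linalg.norm(w[i]-w[i-1]).round(4) for i in range(4)])
P=[[-.006,.102,.03],[-.006,-.102,.03],[-.15,-.102,.03],[-.15,.102,.03]]
r=least_squares(lambda v:(jig(*v,P)-w).ravel(),[.5,0,0]);print(r.x,r.cost,(jig(*r.x,P)-w).round(4))
for n,p in(('slot in',[-.122,0,.03]),('corner',[-.03,0,.03]),('end',[-.03,.05,.03]),('plate',[-.078,0,.03])):
    q=jig(*r.x,[p]);print(n,q.round(4),(proj(c,q)-[275,225])*5.5)
pin=ray(c,f([[386,351]]),.072)[0];x,y,a=r.x
d=pin[:2]-[x,y];print('pin',pin,'jig',np.cos(a)*d[0]+np.sin(a)*d[1],-np.sin(a)*d[0]+np.cos(a)*d[1])
jar=ray(c,f([[600,378]]),.072)[0];d=jar[:2]-[x,y];print('jar jig',np.cos(a)*d[0]+np.sin(a)*d[1],-np.sin(a)*d[0]+np.cos(a)*d[1])
o=bot.get_obs();print(cv2.Rodrigues(o['ee_rot'])[0].round(4))
```

```text
[[ 0.579   0.1074  0.03  ]
 [ 0.5997 -0.0953  0.03  ]
 [ 0.4574 -0.1111  0.03  ]
 [ 0.4349  0.093   0.03  ]] [np.float64(0.1448), np.float64(0.2037), np.float64(0.1432), np.float64(0.2053)]
[0.59530382 0.00673797 0.10566985] 7.792262845752244e-07 [[-0.0004  0.0001 -0.    ]
 [ 0.0004 -0.0001 -0.    ]
 [-0.0005  0.0006 -0.    ]
 [ 0.0005 -0.0006 -0.    ]]
slot in [[ 0.474  -0.0061  0.03  ]] [[387.65920524 392.1711811 ]]
corner [[0.5655 0.0036 0.03  ]] [[358.43743548 136.35659007]]
end [[0.5602 0.0533 0.03  ]] [[219.83593932 150.9724024 ]]
plate [[ 0.5177 -0.0015  0.03  ]] [[373.53662959 268.58946852]]
pin [ 0.48500626 -0.00340732  0.072     ] jig -0.11075238996108706 0.0015447444572978097
jar jig -0.12739519062974117 -0.0690901579487016
[[-8.97e-01  4.42e-01 -1.00e-03]
 [ 4.42e-01  8.97e-01 -1.60e-03]
 [ 1.00e-04 -1.90e-03 -1.00e+00]]
```

The plate fit is good to 0.6 mm. The pin is at jig (-111, ~1) mm and the jar at (-127, -69) mm. I'll close the fingers, align the tool with the jig (tool x pointing back toward the robot) and move over to hover behind the pin.

Call:
jog_arm(
  increments=[
    [[-0.02, -0.023, 0], -0.05, 0],
    [[-0.048, -0.054, 0], -0.12, 0],
    [[-0.076, -0.085, 0.005], -0.2, 0],
    [[-0.104, -0.116, 0.01], -0.28, 0],
    [[-0.132, -0.147, 0.015], -0.36, 0],
    [[-0.16, -0.178, 0.02], -0.44, 0],
    [[-0.188, -0.209, 0.025], -0.52, 0],
    [[-0.216, -0.24, 0.03], -0.563, 0],
    [[-0.244, -0.271, 0.04], -0.563, 0],
    [[-0.27, -0.302, 0.05], -0.563, 0],
    [[-0.29, -0.325, 0.055], -0.563, 0],
    [[-0.3, -0.336, 0.06], -0.563, 0],
  ],
)

```text
t: 1.1
tcp_pos: [0.4079, 0.1459, 0.3437]
ee_rot: [0.16, -3.137, 0.002]
ft_force: [-0.6, 0.4, -0.3]
finger_gap: 0.216
gripper_force: 0.0
```

```bash
cat > go.py <<'E'
import sys
from h import *
def go(p,z,tip=True):
    o=bot.get_obs();R=cv2.Rodrigues(o['ee_rot'])[0]
    t=jig(.5953,.0067,.1057,[[*p,z+.19]])[0]
    a=.1057;d=o['tcp_pos'][:2]-[.5953,.0067]
    print('t',round(o['t'],2),'jig xy tip',(np.cos(a)*d[0]+np.sin(a)*d[1]).round(4),(np.cos(a)*d[1]-np.sin(a)*d[0]).round(4),'tipz',round(o['tcp_pos'][2]-.19,4),'F',o['ft_force'].round(1))
    print('shift',(R.T@(t-o['tcp_pos'])).round(4),'x-yaw err',np.arctan2(R[1,0],R[0,0])-(a-np.pi),'z',R[:,2].round(4))
if __name__=='__main__': go([float(sys.argv[1]),float(sys.argv[2])],float(sys.argv[3]))
E
python3 go.py -.145 0 .11
```

```text
t 1.1 jig xy tip -0.1717 0.1582 tipz 0.1537 F [-0.6  0.4 -0.3]
shift [-0.0273 -0.1581  0.0438] x-yaw err -0.003745996273864627 z [-9.0e-04 -1.4e-03 -1.0e+00]
```

Call:
jog_arm(
  increments=[
    [[-0.005, -0.02, 0.005], 0, 0],
    [[-0.01, -0.05, 0.01], 0, 0],
    [[-0.015, -0.08, 0.02], 0, 0],
    [[-0.02, -0.11, 0.03], 0, 0],
    [[-0.025, -0.135, 0.04], 0, 0],
    [[-0.027, -0.152, 0.044], 0, 0],
    [[-0.027, -0.158, 0.044], 0, 0],
    [[-0.027, -0.158, 0.044], 0, 0],
    [[-0.027, -0.158, 0.044], 0, 0],
  ],
)

```text
t: 1.85
tcp_pos: [0.4513, -0.005, 0.3009]
ee_rot: [0.164, -3.137, -0.001]
ft_force: [-0.2, 0.3, -0.6]
finger_gap: 0.003
gripper_force: 0.0
```

```bash
python3 go.py -.145 0 .038
python3 - <<'E'
from h import *
i=bot.capture('wrist')[:,:,::-1];cv2.imwrite('pics/w1.png',i)
E
```

```text
t 1.85 jig xy tip -0.1445 0.0036 tipz 0.1109 F [-0.2  0.3 -0.6]
shift [ 0.0005 -0.0036  0.0729] x-yaw err -0.0010160592905616994 z [-1.e-04  5.e-04 -1.e+00]
```

View pics/w1.png

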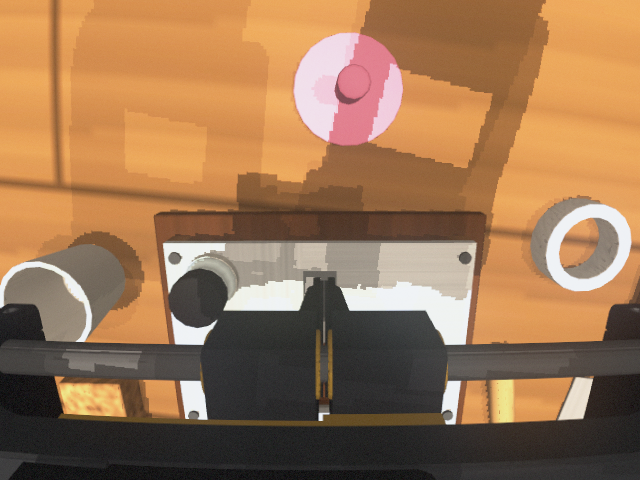

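The wrist view shows the closed fingertips near (324,285), over the near end of the slot at (320,272). The jar at (198,295) and the cup are clear of them. Next I'll descend behind the pin.

Call:
jog_arm(
  increments=[
    [[0, -0.002, 0.01], 0, 0],
    [[0, -0.003, 0.025], 0, 0],
    [[0, -0.003, 0.04], 0, 0],
    [[0, -0.003, 0.052], 0, 0],
    [[0, -0.003, 0.062], 0, 0],
    [[0, -0.003, 0.068], 0, 0],
    [[0, -0.003, 0.071], 0, 0],
    [[0, -0.003, 0.072], 0, 0],
    [[0, -0.003, 0.072], 0, 0],
    [[0, -0.003, 0.072], 0, 0],
  ],
)

```text
t: 2.73
tcp_pos: [0.452, -0.0082, 0.2294]
ee_rot: [-0.165, 3.136, -0.0]
ft_force: [-0.5, -0.2, 0.4]
finger_gap: 0.008
gripper_force: 0.0
```

```bash
python3 go.py -.12 0 .038
```

```text
t 2.73 jig xy tip -0.1441 0.0003 tipz 0.0394 F [-0.5 -0.2  0.4]
shift [-0.0241 -0.0003  0.0014] x-yaw err -0.0003857759643222103 z [ 1.3e-03 -2.0e-04 -1.0e+00]
```

Call:
jog_arm(
  increments=[
    [[-0.003, 0, 0], 0, 0],
    [[-0.006, 0, 0], 0, 0],
    [[-0.009, 0, 0], 0, 0],
    [[-0.011, 0, 0], 0, 0],
    [[-0.013, 0, 0], 0, 0],
    [[-0.015, 0, 0], 0, 0],
    [[-0.017, 0, 0], 0, 0],
    [[-0.019, 0, 0], 0, 0],
    [[-0.021, 0, 0], 0, 0],
    [[-0.023, 0, 0], 0, 0],
    [[-0.025, 0, 0], 0, 0],
    [[-0.027, 0, 0], 0, 0],
  ],
)

```text
t: 3.73
tcp_pos: [0.4787, -0.0054, 0.2287]
ee_rot: [0.165, -3.137, 0.0]
ft_force: [-0.0, -0.7, -0.6]
finger_gap: 0.005
gripper_force: 0.1
```

Call:
jog_arm(
  increments=[
    [[-0.002, 0, 0], 0, 0],
    [[-0.004, 0, 0], 0, 0],
    [[-0.006, 0, 0], 0, 0],
    [[-0.008, 0, 0], 0, 0],
    [[-0.01, 0, 0], 0, 0],
    [[-0.012, 0, 0], 0, 0],
    [[-0.014, 0, 0], 0, 0],
    [[-0.016, 0, 0], 0, 0],
    [[-0.018, 0, 0], 0, 0],
    [[-0.02, 0, 0], 0, 0],
    [[-0.022, 0, 0], 0, 0],
    [[-0.024, 0, 0], 0, 0],
  ],
)

```text
t: 4.73
tcp_pos: [0.5026, -0.0029, 0.2287]
ee_rot: [0.165, -3.137, 0.0]
ft_force: [0.1, 0.6, -0.1]
finger_gap: 0.007
gripper_force: 0.2
```

```bash
python3 go.py -.0485 0 .038
python3 - <<'E'
from h import *
i=bot.capture('side')[230:320,230:400,::-1];j=bot.capture('top')[160:330,275:415,::-1]
cv2.imwrite('pics/s2.png',np.hstack([cv2.resize(i,(480,254)),np.zeros((254,10,3),np.uint8),cv2.resize(j,(209,254))]))
E
```

```text
t 4.73 jig xy tip -0.0932 0.0003 tipz 0.0387 F [ 0.1  0.6 -0.1]
shift [-0.0447 -0.0002  0.0007] x-yaw err -0.000525936187173226 z [-0. -0. -1.]
```

View pics/s2.png

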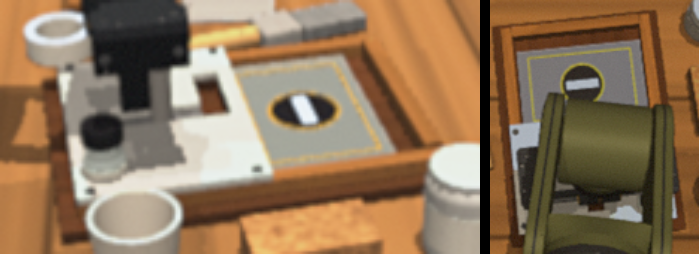

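Run:
```python
from h import *
i=bot.capture('side')[230:320,230:330,::-1]
i=cv2.resize(i,None,fx=6,fy=6,interpolation=cv2.INTER_CUBIC)
c=cam('side')
for x,col in((-.074,(0,0,255)),(-.111,(255,0,0)),(-.0932,(0,255,0))):
  q=proj(c,jig(.5953,.0067,.1057,[[x,0,.030],[x,0,.072]]))
  q=((q-[230,230])*6).astype(int);cv2.line(i,tuple(map(int,q[0])),tuple(map(int,q[1])),col,1)
cv2.imwrite('pics/s3.png',i)
```

```text
(no output)
```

View pics/s3.png

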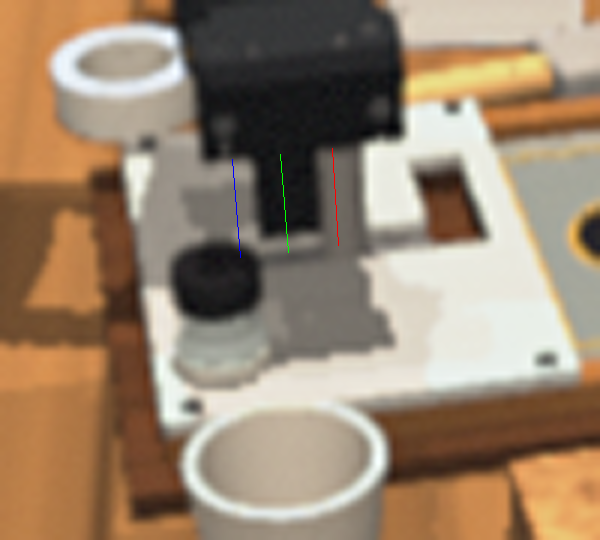

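In the side crop the grey pin stands at about (343,190), right against the finger and where predicted, so the push is working. I'll carry on toward the corner.

Call:
jog_arm(
  increments=[
    [[-0.002, 0, 0], 0, 0],
    [[-0.004, 0, 0], 0, 0],
    [[-0.006, 0, 0], 0, 0],
    [[-0.008, 0, 0], 0, 0],
    [[-0.01, 0, 0], 0, 0],
    [[-0.012, 0, 0], 0, 0],
    [[-0.014, 0, 0], 0, 0],
    [[-0.016, 0, 0], 0, 0],
    [[-0.018, 0, 0], 0, 0],
    [[-0.02, 0, 0], 0, 0],
    [[-0.022, 0, 0], 0, 0],
    [[-0.024, 0, 0], 0, 0],
  ],
)

```text
t: 5.88
tcp_pos: [0.5264, -0.0003, 0.2287]
ee_rot: [0.165, -3.137, -0.0]
ft_force: [-0.3, -0.5, 0.7]
finger_gap: 0.006
gripper_force: 0.1
```

Call:
jog_arm(
  increments=[
    [[-0.002, 0, 0], 0, 0],
    [[-0.004, 0, 0], 0, 0],
    [[-0.006, 0, 0], 0, 0],
    [[-0.008, 0, 0], 0, 0],
    [[-0.01, 0, 0], 0, 0],
    [[-0.0115, 0, 0], 0, 0],
    [[-0.013, 0, 0], 0, 0],
    [[-0.014, 0, 0], 0, 0],
    [[-0.015, 0, 0], 0, 0],
    [[-0.016, 0, 0], 0, 0],
    [[-0.017, 0, 0], 0, 0],
    [[-0.0175, 0, 0], 0, 0],
  ],
)

```text
t: 6.88
tcp_pos: [0.5438, 0.0015, 0.2288]
ee_rot: [-0.165, 3.137, -0.0]
ft_force: [-2.0, 0.5, 0.2]
finger_gap: 0.005
gripper_force: 0.9
```

```bash
python3 go.py -.0485 0 .038
```

```text
t 6.88 jig xy tip -0.0518 0.0003 tipz 0.0388 F [-2.   0.5  0.2]
shift [-0.0033 -0.0003  0.0008] x-yaw err -0.0004760775307430798 z [ 1.e-04 -0.e+00 -1.e+00]
```

Next come 0.5 mm steps, watching for the force to rise at the stop.

Call:
jog_arm(
  increments=[
    [[-0.0005, 0, 0], 0, 0],
    [[-0.001, 0, 0], 0, 0],
    [[-0.0015, 0, 0], 0, 0],
    [[-0.002, 0, 0], 0, 0],
    [[-0.002, 0, 0], 0, 0],
  ],
)

```text
t: 7.3
tcp_pos: [0.5457, 0.0017, 0.2288]
ee_rot: [-0.165, 3.137, -0.0]
ft_force: [-1.5, 0.1, 0.5]
finger_gap: 0.002
gripper_force: 0.8
```

Call:
jog_arm(
  increments=[
    [[-0.0005, 0, 0], 0, 0],
    [[-0.001, 0, 0], 0, 0],
    [[-0.001, 0, 0], 0, 0],
  ],
)

```text
t: 7.55
tcp_pos: [0.5467, 0.0018, 0.2287]
ee_rot: [-0.165, 3.137, 0.0]
ft_force: [-1.7, -0.7, -0.2]
finger_gap: 0.008
gripper_force: 0.8
```

Call:
jog_arm(
  increments=[
    [[-0.0005, 0, 0], 0, 0],
    [[-0.001, 0, 0], 0, 0],
    [[-0.001, 0, 0], 0, 0],
  ],
)

```text
t: 7.8
tcp_pos: [0.5475, 0.0019, 0.2287]
ee_rot: [0.165, -3.136, 0.0]
ft_force: [-2.7, 0.1, 2.1]
finger_gap: 0.004
gripper_force: 1.7
```

Call:
jog_arm(
  increments=[
    [[-0.0005, 0, 0], 0, 0],
    [[-0.001, 0, 0], 0, 0],
    [[-0.001, 0, 0], 0, 0],
  ],
)

```text
t: 8.05
tcp_pos: [0.5483, 0.002, 0.2285]
ee_rot: [0.165, -3.135, -0.0]
ft_force: [-5.5, -0.8, 2.9]
finger_gap: 0.005
gripper_force: 2.7
```

```bash
python3 go.py -.06 0 .038
python3 - <<'E'
from h import *
i=bot.capture('side')[230:330,240:390,::-1]
cv2.imwrite('pics/s4.png',cv2.resize(i,None,fx=5,fy=5,interpolation=cv2.INTER_CUBIC))
c=cam('side')
print((proj(c,jig(.5953,.0067,.1057,[[-.030,0,.030],[-.030,0,.072],[.1155,0,.03],[.1155,-.05,.018],[.0605,0,.018]]))-[240,230])*5)
E
```

```text
t 8.05 jig xy tip -0.0472 0.0003 tipz 0.0385 F [-5.5 -0.8  2.9]
shift [ 0.0128 -0.0003  0.0005] x-yaw err -0.00042608632684615344 z [-1.9e-03 -1.0e-04 -1.0e+00]
[[328.52257456 192.9033957 ]
 [325.16117762 111.80968853]
 [637.19751753 154.45221323]
 [669.23725923 232.05683369]
 [522.16469544 191.2258694 ]]
```

View pics/s4.png

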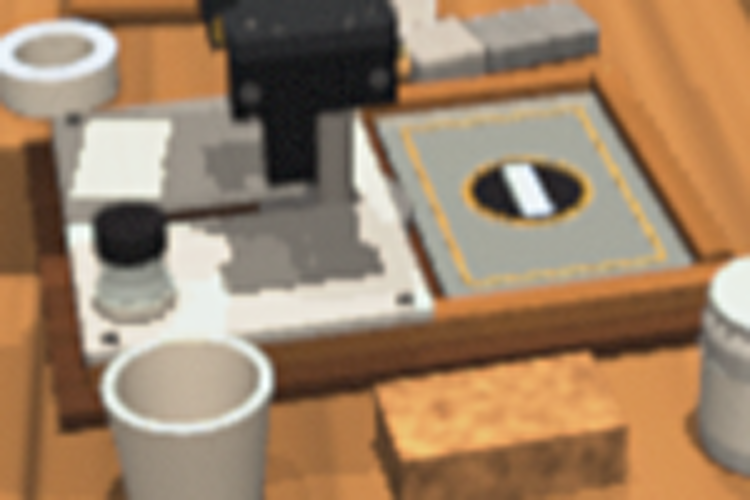

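The force climbs to 5.5 N at tip x = -47 mm, which puts the pin at about -28 mm. The image shows the glass up against the fence with its disc at (530,190), against a predicted home of (522,191). It's home. I'll back off, go round to the pin's right side and stay at the same height.

Call:
jog_arm(
  increments=[
    [[0.003, 0, 0], 0, 0],
    [[0.007, 0, 0], 0, 0],
    [[0.011, 0, 0], 0, 0],
    [[0.012, -0.006, 0], 0, 0],
    [[0.012, -0.014, 0], 0, 0],
    [[0.012, -0.022, 0], 0, 0],
    [[0.012, -0.03, 0], 0, 0],
    [[0.012, -0.036, 0], 0, 0],
    [[0.012, -0.038, 0], 0, 0],
    [[0.008, -0.038, 0], 0, 0],
    [[0, -0.038, 0], 0, 0],
    [[-0.008, -0.038, 0], 0, 0],
  ],
)

```text
t: 9.1
tcp_pos: [0.5612, -0.0348, 0.2288]
ee_rot: [-0.165, 3.137, 0.0]
ft_force: [0.8, 0.7, -0.1]
finger_gap: 0.002
gripper_force: 0.0
```

Call:
jog_arm(
  increments=[
    [[-0.005, 0, 0], 0, 0],
    [[-0.01, 0, 0], 0, 0],
    [[-0.0105, 0, 0], 0, 0],
    [[-0.0105, 0, 0], 0, 0],
  ],
)

```text
t: 9.43
tcp_pos: [0.5714, -0.0336, 0.2287]
ee_rot: [0.166, -3.137, -0.0]
ft_force: [-0.4, 0.0, -0.4]
finger_gap: 0.007
gripper_force: 0.0
```

```bash
python3 go.py -.0295 .028 .038
```

```text
t 9.43 jig xy tip -0.028 -0.0375 tipz 0.0387 F [-0.4  0.  -0.4]
shift [0.0015 0.0655 0.0007] x-yaw err -4.432038602786292e-06 z [-2.e-04  0.e+00 -1.e+00]
```

Call:
jog_arm(
  increments=[
    [[0, 0.003, 0], 0, 0],
    [[0, 0.006, 0], 0, 0],
    [[0, 0.009, 0], 0, 0],
    [[0, 0.011, 0], 0, 0],
    [[0, 0.013, 0], 0, 0],
    [[0, 0.015, 0], 0, 0],
    [[0, 0.017, 0], 0, 0],
    [[0, 0.019, 0], 0, 0],
    [[0, 0.021, 0], 0, 0],
    [[0, 0.023, 0], 0, 0],
    [[0, 0.025, 0], 0, 0],
    [[0, 0.027, 0], 0, 0],
  ],
)

```text
t: 10.43
tcp_pos: [0.5682, -0.0068, 0.2288]
ee_rot: [0.165, -3.137, 0.0]
ft_force: [-1.2, -0.2, -0.5]
finger_gap: 0.005
gripper_force: 0.2
```

Call:
jog_arm(
  increments=[
    [[0, 0.002, 0], 0, 0],
    [[0, 0.004, 0], 0, 0],
    [[0, 0.006, 0], 0, 0],
    [[0, 0.008, 0], 0, 0],
    [[0, 0.01, 0], 0, 0],
    [[0, 0.012, 0], 0, 0],
    [[0, 0.014, 0], 0, 0],
    [[0, 0.016, 0], 0, 0],
    [[0, 0.018, 0], 0, 0],
    [[0, 0.02, 0], 0, 0],
    [[0, 0.022, 0], 0, 0],
    [[0, 0.024, 0], 0, 0],
  ],
)

```text
t: 11.43
tcp_pos: [0.5656, 0.0171, 0.2288]
ee_rot: [-0.165, 3.137, -0.0]
ft_force: [-0.3, -1.1, -0.5]
finger_gap: 0.004
gripper_force: 0.2
```

Call:
jog_arm(
  increments=[
    [[0, 0.002, 0], 0, 0],
    [[0, 0.004, 0], 0, 0],
    [[0, 0.006, 0], 0, 0],
    [[0, 0.008, 0], 0, 0],
    [[0, 0.0095, 0], 0, 0],
    [[0, 0.0105, 0], 0, 0],
    [[0, 0.0115, 0], 0, 0],
    [[0, 0.0115, 0], 0, 0],
  ],
)

```text
t: 12.1
tcp_pos: [0.5644, 0.0285, 0.2287]
ee_rot: [-0.165, 3.137, 0.0]
ft_force: [-0.2, 0.5, 0.1]
finger_gap: 0.004
gripper_force: 0.0
```

```bash
python3 go.py -.0295 .029 .038
python3 - <<'E'
from h import *
i=bot.capture('side')[230:330,240:390,::-1]
cv2.imwrite('pics/s5.png',cv2.resize(i,None,fx=5,fy=5,interpolation=cv2.INTER_CUBIC))
c=cam('side')
print((proj(c,jig(.5953,.0067,.1057,[[-.030,.05,.030],[-.030,.05,.072]]))-[240,230])*5)
E
```

```text
t 12.1 jig xy tip -0.0284 0.0249 tipz 0.0387 F [-0.2  0.5  0.1]
shift [0.0011 0.0041 0.0007] x-yaw err -0.0003488451547517535 z [ 0.e+00  1.e-04 -1.e+00]
[[309.841297   139.77539124]
 [306.27856699  61.03026226]]
```

View pics/s5.png

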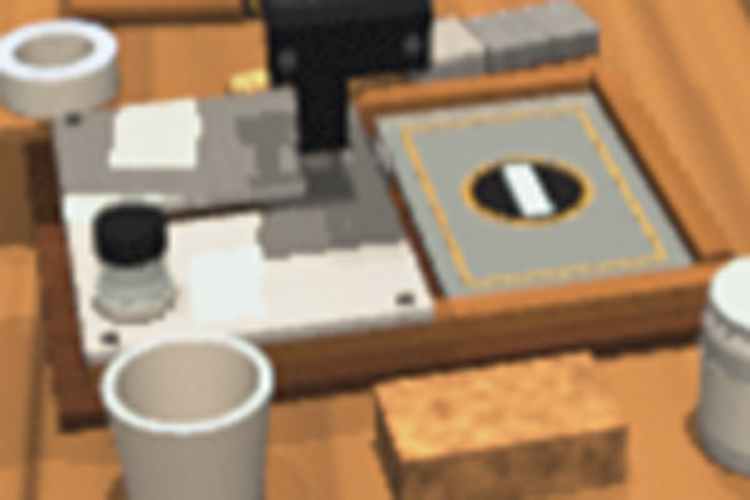

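The glass is still home with its disc at (530,190). The pin is hidden behind the finger at (325,110), as it should be. I'll continue in small steps to the end of the leg.

Call:
jog_arm(
  increments=[
    [[0, 0.001, 0], 0, 0],
    [[0, 0.002, 0], 0, 0],
    [[0, 0.003, 0], 0, 0],
    [[0, 0.003, 0], 0, 0],
  ],
)

```text
t: 12.48
tcp_pos: [0.5641, 0.0314, 0.2287]
ee_rot: [0.165, -3.137, -0.0]
ft_force: [-0.1, 0.6, 0.1]
finger_gap: 0.008
gripper_force: 0.0
```

Call:
jog_arm(
  increments=[
    [[0, 0.0005, 0], 0, 0],
    [[0, 0.001, 0], 0, 0],
    [[0, 0.001, 0], 0, 0],
  ],
)

```text
t: 12.73
tcp_pos: [0.564, 0.0324, 0.2288]
ee_rot: [0.165, -3.137, -0.0]
ft_force: [0.1, -0.4, -0.2]
finger_gap: 0.006
gripper_force: 0.1
```

Call:
jog_arm(
  increments=[
    [[0, 0.0005, 0], 0, 0],
    [[0, 0.001, 0], 0, 0],
    [[0, 0.001, 0], 0, 0],
  ],
)

```text
t: 12.98
tcp_pos: [0.5639, 0.0334, 0.2288]
ee_rot: [-0.165, 3.137, 0.0]
ft_force: [0.2, -0.5, 0.0]
finger_gap: -0.002
gripper_force: 0.1
```

Call:
jog_arm(
  increments=[
    [[0, 0.0005, 0], 0, 0],
    [[0, 0.001, 0], 0, 0],
    [[0, 0.0015, 0], 0, 0],
    [[0, 0.0015, 0], 0, 0],
  ],
)

```text
t: 13.32
tcp_pos: [0.5638, 0.0349, 0.2288]
ee_rot: [-0.165, 3.137, 0.0]
ft_force: [0.1, 0.6, 0.3]
finger_gap: 0.002
gripper_force: 0.1
```

Call:
jog_arm(
  increments=[
    [[0, 0.0005, 0], 0, 0],
    [[0, 0.001, 0], 0, 0],
    [[0, 0.0015, 0], 0, 0],
    [[0, 0.0015, 0], 0, 0],
  ],
)

```text
t: 13.65
tcp_pos: [0.5637, 0.0363, 0.2288]
ee_rot: [-0.165, 3.137, -0.0]
ft_force: [-0.2, -2.4, 0.9]
finger_gap: 0.006
gripper_force: 0.5
```

```bash
python3 go.py -.0295 .034 .038
python3 - <<'E'
from h import *
i=bot.capture('top')[215:330,275:415,::-1]
j=bot.capture('wrist')[:,:,::-1]
cv2.imwrite('pics/s6.png',np.hstack([cv2.resize(i,(468,384)),cv2.resize(j[240:],(320,120*1)).copy() if 0 else cv2.resize(j[200:480,200:440],(329,384))]))
E
```

```text
t 13.65 jig xy tip -0.0284 0.0328 tipz 0.0388 F [-0.2 -2.4  0.9]
shift [0.0011 0.0012 0.0008] x-yaw err -0.0003462944826928549 z [ 1.e-04 -3.e-04 -1.e+00]
```

Call:
jog_arm(
  increments=[
    [[0, 0.0005, 0], 0, 0],
    [[0, 0.001, 0], 0, 0],
    [[0, 0.001, 0], 0, 0],
  ],
)

```text
t: 14.0
tcp_pos: [0.5637, 0.037, 0.2291]
ee_rot: [-0.165, 3.137, -0.001]
ft_force: [-0.2, -2.6, 1.9]
finger_gap: 0.004
gripper_force: 1.6
```

Call:
jog_arm(
  increments=[
    [[0, 0.0005, 0], 0, 0],
    [[0, 0.001, 0], 0, 0],
    [[0, 0.001, 0], 0, 0],
  ],
)

```text
t: 14.25
tcp_pos: [0.5637, 0.038, 0.2293]
ee_rot: [-0.165, 3.136, -0.001]
ft_force: [-0.0, -5.0, 2.5]
finger_gap: 0.005
gripper_force: 2.5
```

The force rises against the end of the leg, just as it did at the corner. I'll back away, lift clear and check.

Call:
jog_arm(
  increments=[
    [[0, -0.004, 0], 0, 0],
    [[0, -0.01, 0], 0, 0],
    [[0, -0.018, 0], 0, 0],
    [[0, -0.024, 0], 0, 0],
    [[0, -0.025, -0.005], 0, 0],
    [[0, -0.025, -0.025], 0, 0],
    [[0, -0.025, -0.055], 0, 0],
    [[0, -0.025, -0.085], 0, 0],
    [[0, -0.025, -0.115], 0, 0],
    [[0, -0.025, -0.145], 0, 0],
    [[0, -0.025, -0.17], 0, 0],
    [[0, -0.025, -0.18], 0, 0],
  ],
)

```text
t: 15.25
tcp_pos: [0.5666, 0.0133, 0.414]
ee_rot: [-0.164, 3.13, -0.001]
ft_force: [0.8, -0.5, 0.9]
finger_gap: 0.005
gripper_force: 0.0
```

Call:
jog_arm(
  increments=[
    [[0.01, 0.02, 0], 0, 0],
    [[0.02, 0.05, 0], 0, 0],
    [[0.03, 0.09, 0], 0, 0],
    [[0.04, 0.13, 0], 0, 0],
    [[0.05, 0.17, 0], 0, 0],
    [[0.06, 0.21, 0], 0, 0],
    [[0.07, 0.25, 0], 0, 0],
    [[0.08, 0.29, 0], 0, 0],
    [[0.09, 0.32, 0], 0, 0],
    [[0.09, 0.34, 0], 0, 0],
    [[0.09, 0.35, 0], 0, 0],
    [[0.09, 0.35, 0], 0, 0],
  ],
)

```text
t: 16.25
tcp_pos: [0.4393, 0.3533, 0.4078]
ee_rot: [0.169, -3.136, 0.001]
ft_force: [0.2, -0.2, 0.8]
finger_gap: 0.004
gripper_force: 0.0
```

```bash
python3 go.py 0 0 .2
python3 - <<'E'
from h import *
i=bot.capture('top')[165:330,275:445,::-1]
cv2.imwrite('pics/t7.png',cv2.resize(i,None,fx=3.6,fy=3.6,interpolation=cv2.INTER_CUBIC))
c=cam('top')
print((proj(c,jig(.5953,.0067,.1057,[[-.030,.05,.072],[-.03,.048,.072],[.0605,0,.018]]))-[275,165])*3.6)
E
```

```text
t 16.25 jig xy tip -0.1186 0.3611 tipz 0.2178 F [ 0.2 -0.2  0.8]
shift [-0.1179 -0.3614  0.0178] x-yaw err 0.0018976181370820022 z [-1.3e-03 -6.0e-04 -1.0e+00]
[[142.0182381  301.05456874]
 [145.80894743 300.65508656]
 [216.25053508 152.16921132]]
```

View pics/t7.png

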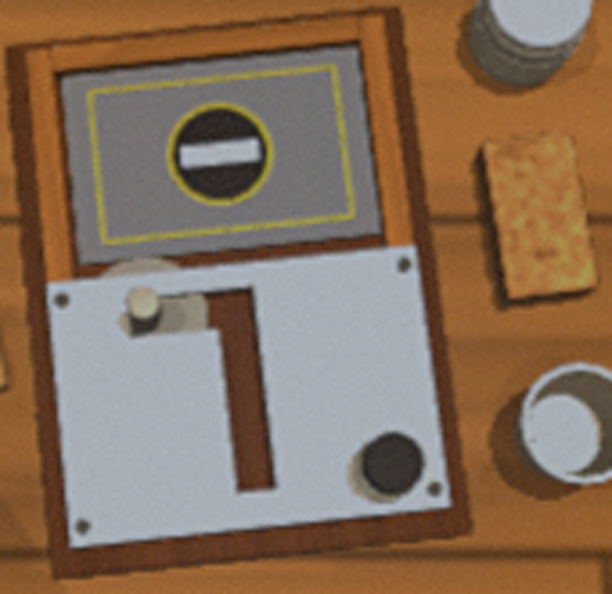

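The top view shows the pin top at (145,300), against (142,301) predicted for the very end of the leg. The glass disc is at (220,152) against (216,152), which puts it home, and nothing else has moved. I'll check that 1 to 2 mm difference with both cameras.

Run:
```python
from h import *
J=(.5953,.0067,.1057)
c=cam('top');s=cam('side')
print((proj(c,jig(*J,[[-.133,.011,.03],[-.133,-.011,.03],[-.019,-.011,.03],[-.006,.102,.03],[-.15,-.102,.03]]))-[275,165])*3.6)
i=bot.capture('side')[220:300,230:330,::-1]
i=cv2.resize(i,None,fx=7.5,fy=7.5,interpolation=cv2.INTER_CUBIC)
for P,col in(([[-.03,.05,.03],[-.03,.05,.072]],(0,0,255)),([[-.03,.061,.03],[-.03,.061,.05]],(0,255,0))):
  q=((proj(s,jig(*J,P))-[230,220])*7.5);print(q);q=q.astype(int).tolist();cv2.line(i,q[0],q[1],col,1)
cv2.imwrite('pics/s8.png',i)
```

```text
[[235.78256382 495.3440948 ]
 [276.52839507 490.98584518]
 [252.3438433  283.56773613]
 [ 45.45033595 281.99123466]
 [449.2142239  504.77692323]]
[[539.76194549 284.66308686]
 [534.41785048 166.54539339]]
[[533.90075652 267.98825446]
 [531.35055601 212.63814635]]
```

View pics/s8.png

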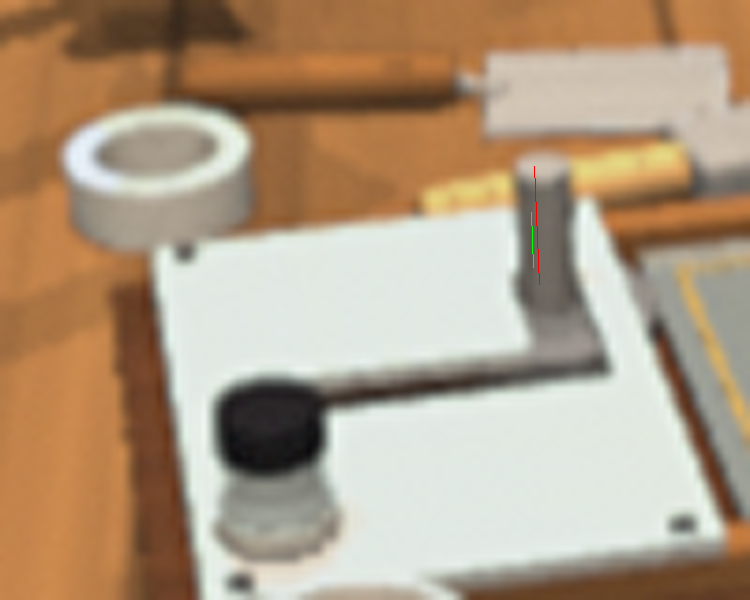

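Run:
```python
from h import *
J=(.5953,.0067,.1057);s=cam('side');c=cam('top')
q=(proj(s,jig(*J,[[-.006,-.102,.03],[-.006,.102,.03],[-.15,.102,.03]]))-[230,220])*7.5
print(q-[[722,543],[598,200],[152,248]])
im=bot.capture('top').astype(int)[235:260,300:335]
print(im.sum(2)[5:20,5:25]//3)
P=ray(c,[[275+145/3.6,165+300/3.6]],.072)
d=P[0,:2]-J[:2];a=J[2];print('pin jig',np.cos(a)*d[0]+np.sin(a)*d[1],np.cos(a)*d[1]-np.sin(a)*d[0])
```

```text
[[-4.11589507e+00 -4.73844575e+00]
 [-1.31423023e+01 -8.54767984e-03]
 [-5.31667503e+00  2.89167065e+00]]
[[122 133 132 132 136 136 136 137 137 140 144 148 149 146 151 152 156 160
  160 165]
 [144 141 147 146 152 155 159 160 158 163 167 174 177 177 176 176 177 177
  177 177]
 [168 168 171 178 178 175 178 177 176 176 178 177 176 175 179 177 175 178
  173 176]
 [174 177 176 172 178 174 176 175 178 175 174 176 174 175 174 174 175 175
  174 174]
 [175 175 176 177 179 175 170 168 167 164 163 166 169 177 176 176 176 176
  179 179]
 [175 175 175 174 177 167 151 145 149 147 149 144 155 172 176 178 179 176
  177 174]
 [177 173 176 177 175 154 144 146 148 149 150 150 152 156 159 157 151 152
  153 138]
 [176 172 173 178 169 151 148 151 151 153 154 155 156 141 117 106  99  94
   95  93]
 [176 177 173 175 154 134 141 151 154 156 156 160 162 142 121 125 123 127
  127 128]
 [171 174 175 177 163 141 145 155 155 160 158 159 161 146 114 109 116 120
  118 117]
 [174 177 176 180 176 139 134 158 159 159 162 163 167 134 101 107 118 119
  118 116]
 [177 174 179 172 167 126 128 154 162 162 164 167 154 105  78 103 121 117
  120 119]
 [172 176 176 159 133 104  86 120 144 155 159 147 112  61  67 107 121 118
  116 119]
 [177 174 169 151 138 113  69  66  76  96 100  78  52  44  73 110 117 120
  120 118]
 [175 179 165 142 137 116  72  51  52  53  51  49  47  50  86 116 118 118
  115 116]]
pin jig -0.029607101092119954 0.048386608062163675
```

With the pin's top centred at about u = 314.3 in the raw pixels, y comes out at about 50 mm. The mean of the two cameras agrees, and so does the contact force. The hand is clear, so I'll hand the job in.

```bash
python3 -c "
from bench import bot
print(bot.finish_job())"
```

```text
the job is handed in; nothing more can be done
None
```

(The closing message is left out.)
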